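# Fetch a ceramic square from the covered parts carousel

## Robot

A 6-joint arm with a two-finger parallel gripper is mounted at the origin on a cart in front of the work surface, level with it; the furniture and walls round the work are solid. World frame = base frame: x ahead of the robot, y to its left, z up, the work surface at z = 0. Lengths are in m, angles in degrees, forces in N, time in s.
With the tool pointing down it reaches from about 0.325 to 0.775 m from the base axis. Payload 5.5 kg.
Tool frame: the origin (TCP) lies at the very end of the fingers, on their centre line; the grasp point (between the pads) lies 19 mm behind it (robot.grasp_offset is the distance from the TCP to the grasp point, in m); z points along the fingers, y is the line along which they close (so a half turn about z gives the same grasp; the last joint's range is limited). The gripper opens to 85 mm and grips with 20 to 120 N. Pads are 22 mm wide; open, the fingers measure 114 mm over their backs; the gripper's body (76 mm by 85 mm) begins 54 mm behind the grasp point. The pads swing forward as they close: fully open they stand 13 mm farther back than shut.
Start: joints at [60.865, 5.22, 70.514, -0, 104.267, -3.249], TCP at [0.262, 0.54, 0.205] pointing down, gripper open.
Joint ranges: [-164.24, 164.24], [-49.07, 125.15], [9.68, 141.18], [-86.29, 266.29], [3.28, 154.24], [-151.56, 151.56]. Speed limits (degrees/s): [147.25, 147.25, 172.46, 180, 180, 180].

## Interface

Orientations are given as a 3x3 rotation matrix whose columns are the frame's x, y, z axes.
In Python, from rig import readout, optics, robot gives the robot as it stands.
- The arm moves only by the shell command python3 -m handwheel 'ROWS' [FORCE]. ROWS is JSON, a list that holds one entry, the list of rows, each a list of 5 numbers: the shift along the tool's x, y, z in units of 40 mm (1.0 is 40 mm), then the turn about the tool's z in units of 8 degrees (1.0 is 8 degrees), then the finger opening in mm, from 0 to 85.4. A call has 1 to 5 rows; each row is the pose to reach, as a shift and turn from the pose commanded when the call began, along the tool's axes at that moment; what a row does not reach only later rows make up. A row lasts 1/10 s, in which the tool goes at most 50 mm and 8.59 degrees, less where a joint would pass 70% of its speed; a pose out of reach is approached as far as the arm can. A call with a gripper value outside its range is refused whole. The fingers move at their own pace and stop on an object; FORCE is the grip in N (left out, the last holds). Time passes only in rows, so rows that repeat a pose let the fingers close. It gives the time, the measured TCP pose, the force, the opening and the grip force at its end, in the units of the state.
- readout.read_state(): the state, without advancing time (a new reading comes with each control period).
- optics.camera(name): name is "scene" or "top"; returns (picture, depth): 420x560x3 uint8, red, green, blue; 420x560 float32, m along the optical axis (not along the pixel's ray), 0 where there is no reading.
- optics.camera_model(name): a dict with "fov_y" (degrees; the focal length in pixels is half the picture's height over the tangent of half this angle, whatever the lens; pixels are square), "cx", "cy" (the principal point, pixels), "R" (3x3) and "t" (3): a world point X has camera coordinates R X + t. Camera axes: x right, y down, z forward; pixel columns grow to the right and rows downward; lengths in m; the calibration is good to about 2 mm. A picture is of the moment at which its call begins. camera_model takes no time and is no camera call.
- robot.hand_in(): hands the job in; it is judged then, once.
The state is a dict: "clock": time; "qpos": joint angles; "qd": joint speeds; "joint_torque": joint torques, N m; "eef_pos": TCP position; "tool_rot": TCP orientation; "wrist_force": force on the tool from outside, world axes, zero at the start; "ft_torque": the same for the moment, N m; "grip_width": finger opening in m; "grasp_force": force on a finger pad.
Only numpy, scipy, OpenCV 4.12 (cv2) and the standard library are available. Lean on these libraries where they do the work, as an engineer would, in place of code of your own. Each camera call takes 0.05 s, during which the arm holds its last target. There are 200 camera calls.

## Task

Swing the metal shutter of the round parts carousel fully open and turn the carousel (the bar handle is on top) until the small white ceramic square inside lies at the opening. Then take the square out, lay it flat on the dark stone block, wholly on its top, let go of it, and after that swing the shutter fully shut again. Leave the other pieces in the carousel and do not disturb the loose things on the bench.

Things in the scene. Friction and masses are not known exactly. Their poses are not given: they have to be found in the camera images.
- station: Fixed round carousel station, base disc 256 mm across, 10 mm high. Origin: centre of its underside, on the bench, on the carousel's axis; z up, -x points out through the opening. Six 8 mm posts on radius 120 mm (at 40, 90, 140, 220, 270, 320 degrees about z from +x) carry the clear roof. Inside turns a plate of radius 112 mm, floor 20 mm above the bench, with a rim 8 mm above the floor.
- carousel (a joint): Angle of the plate about the station's z, rad, positive anticlockwise from above, free for several turns, starts near 0; friction 0.12 N m holds it, drag 0.15 N m s. Radial walls 4 mm thick, 14 mm high on the floor part five equal pockets. At 0 the empty one is centred on the station's -x; the others, 72 degrees apart, hold one piece each near radius 80 mm, which piece where varies.
- opening (a point): Middle of the roof opening, on the station's -x side, 80 mm from the axis, level with the roof's top, 62 mm above the bench. The fixed clear roof (radius 126 mm, 4 mm thick) covers all else. The opening is a sector 34 degrees either side of -x, from radius 36 mm to the rim and open there (about 90 mm wide here). The sides are too low (30 mm) to reach in.
- handle (a point): Middle of the top of the bar handle, on the carousel's axis, 88.5 mm above the bench: a straight dark steel bar above the roof, 84 mm long (along the point's y), 10 mm wide, underside 68.5 mm above the bench, fixed to the plate: at carousel angle 0 it lies along the station's y. Under it a hub disc, radius 24 mm, top 69.5 mm above the bench. Push its side with a fingertip, or grip it.
- shutter (a joint): Swing of the metal shutter about the carousel's axis, rad: 0 = shut over the opening, 1.32 = fully open (stop), growing anticlockwise from above (towards the station's -y side). Friction about 0.10 N m holds it where it is left. The shutter is a sector plate of radius 30 to 124 mm, 37 degrees either side of its middle, its top 66 mm above the bench.
- shutter_knob (a point): Top of the upright round knob on the shutter: 12 mm diameter, 22 mm tall, top 88.5 mm above the bench, 100 mm from the carousel's axis. Shut, it stands 28 degrees from the station's -x towards its +y; it moves with the shutter. Push it from the side or grip it.
- tile: The wanted piece: small white glazed ceramic square, 23 x 23 x 8 mm, lying flat in one of the carousel's pockets, turned any way. Origin: centre of its underside; x and y along its edges, z up. 11 g.
- rod: Short solid cream ceramic rod, 21 mm diameter, 28 mm tall, standing in another pocket; stays in the carousel. Origin: centre of its underside.
- disc: Plain steel disc, 36 mm diameter, 10 mm high, lying in another pocket; stays in the carousel. Origin: centre of its underside.
- stub: Brass stepped stub, 20 mm diameter, 26 mm tall with its narrower top, standing in another pocket; stays in the carousel. Origin: centre of its underside.
- block: Fixed dark stone inspection block, 80 x 80 mm, on four small feet, top face 24 mm above the bench. Origin: centre of its underside, on the bench, x and y along its edges. Keep clear of the fixed stack of trays behind it: 0.32 m high, front face at world x 0.635, from world y -0.26 to 0.16.
- spare_tile: A white square like the wanted one (23 x 23 x 8 mm) lying on the open bench, not wanted: leave it alone. Origin: centre of its underside.
- pen: Blue marker pen, 130 x 18 x 20 mm, lying on the bench along its x: leave it alone. Origin: centre of its underside.

How it is judged:
By the outcome, as a careful person would: the job done as asked, in the order asked, and still so for the second after the job is handed in, with the robot touching nothing.
It also fails if it takes over 72 s, if anything falls off the work surface, if the arm or the gripper's body presses on something with over 40 N, if the wrist force passes 120 N, or if a joint passes its speed limit or range.

## Working session

There is one attempt and no reset: what is moved stays moved. The work goes in short steps, Python scripts to look and compute and a shell command to move; the robot and the scene stay as the last step left them, time stands still between calls to the robot, and variables do not carry over. Pictures are saved under pics/ and viewed, at most 10 in all, crops included, and the job is handed in when it is done.

```bash
mkdir -p pics; ls
python3 - <<'E'
from rig import readout, optics, robot
import cv2,numpy as np
s=readout.read_state();print(s)
for n in("scene","top"):
    p,d=optics.camera(n);cv2.imwrite(f"pics/{n}0.png",p[:,:,::-1]);np.save(f"pics/{n}0d.npy",d);print(n,optics.camera_model(n),(d==0).mean())
E
```

```text
pics
{'clock': 0.0, 'qpos': array([ 6.08671810e+01,  5.26401315e+00,  7.05811627e+01, -9.05422483e-04,
        1.04265898e+02, -3.24806786e+00]), 'qd': array([ 0.07655367,  0.04113258,  0.05212492,  0.0405217 ,  0.02400258,
       -0.13865429]), 'joint_torque': array([-8.14860141e-04, -4.58733201e+01, -4.18022990e+01, -2.40482041e-04,
        1.18697170e-02, -1.00060180e-05]), 'eef_pos': array([0.2617806 , 0.53952079, 0.20384852]), 'tool_rot': array([[-8.99672261e-01,  4.36564952e-01, -9.30402214e-04],
       [ 4.36565933e-01,  8.99670658e-01, -1.70081081e-03],
       [ 9.45411854e-05, -1.93635421e-03, -9.99998121e-01]]), 'wrist_force': array([-0.81141956, -0.10550301,  0.86114496]), 'ft_torque': array([ 0.05477405, -0.01339419,  0.060094  ]), 'grasp_force': 0.0, 'grip_width': 0.08542069403361885}
scene {'fov_y': 46.02929338126547, 'cx': 283.19967114912237, 'cy': 214.83965708647096, 'R': array([[ 0.72067654, -0.69278994, -0.02583466],
       [-0.34165131, -0.3224846 , -0.88276728],
       [ 0.603241  ,  0.64501611, -0.46909968]]), 't': array([-0.54063753,  0.17331837,  0.79552664])} 0.004056122448979592
top {'fov_y': 51.116728033064405, 'cx': 281.4729483241286, 'cy': 209.19800802831392, 'R': array([[-0.02213993, -0.99937684, -0.02749084],
       [-0.99332473,  0.0251029 , -0.112587  ],
       [ 0.11320694,  0.02481467, -0.99326151]]), 't': array([-0.19207436,  0.5556824 ,  1.07648937])} 0.00413265306122449
```

View pics/top0.png

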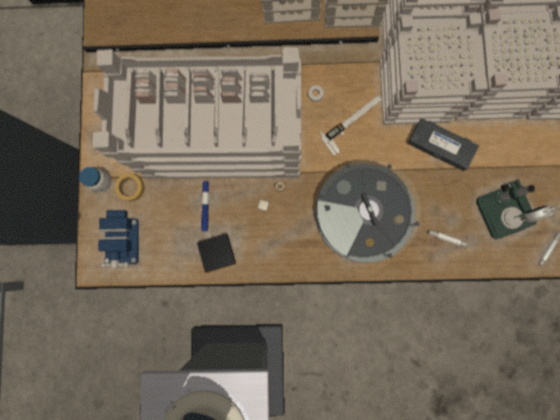

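View pics/scene0.png

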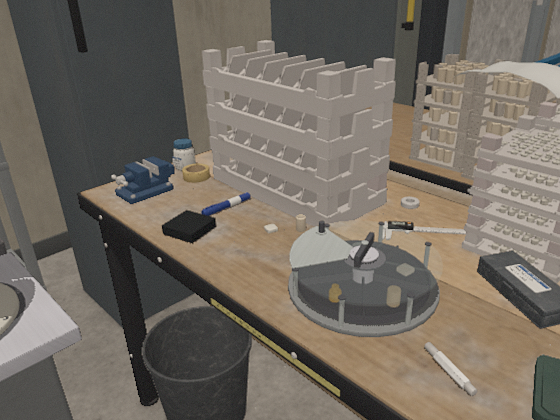

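The top view shows the carousel centred near (366,210), with its shutter to the lower left and the knob near (327,208). A pale square, probably the tile, is near (381,186). The block is at (216,252), the spare tile at (263,205) and the pen at (205,205). I'll zoom in and measure.

```bash
cat > h.py <<'E'
from rig import readout, optics, robot
import cv2,numpy as np
def K(n):
    m=optics.camera_model(n); return 210/np.tan(np.radians(m["fov_y"]/2)),m
def onplane(n,u,v,z):
    f,m=K(n); R=np.array(m["R"]);t=np.array(m["t"])
    r=R.T@np.array([(u-m["cx"])/f,(v-m["cy"])/f,1]); c=-R.T@t
    return c+r*(z-c[2])/r[2]
def atdepth(n,u,v,d):
    f,m=K(n); return m["R"].T@(d*np.array([(u-m["cx"])/f,(v-m["cy"])/f,1])-m["t"])
def proj(n,X):
    f,m=K(n); c=np.array(m["R"])@X+m["t"]; return m["cx"]+f*c[0]/c[2],m["cy"]+f*c[1]/c[2]
def shot(n,name,box=None,s=4):
    p,d=optics.camera(n); p=p[:,:,::-1].copy()
    cv2.imwrite(f"pics/{name}_full.png",p);np.save(f"pics/{name}d.npy",d)
    if box: 
        x0,y0,x1,y1=box; cv2.imwrite(f"pics/{name}.png",cv2.resize(p[y0:y1,x0:x1],None,fx=s,fy=s,interpolation=cv2.INTER_CUBIC))
    return p,d
def cloud(n,d):
    f,m=K(n); v,u=np.mgrid[:420,:560]; P=np.stack([(u-m["cx"])/f*d,(v-m["cy"])/f*d,d],-1)-m["t"]
    return P@np.array(m["R"])
E
python3 - <<'E'
from h import *
p=cv2.imread("pics/top0.png");d=np.load("pics/top0d.npy")
cv2.imwrite("pics/c1.png",cv2.resize(p[155:265,305:425],None,fx=5,fy=5,interpolation=cv2.INTER_CUBIC))
C=cloud("top",d)
for u,v in[(365,210),(327,208),(350,235),(381,186),(216,252),(263,205),(205,205),(300,240)]: print(u,v,C[v,u].round(4))
# block: dark
hsv=cv2.cvtColor(p,cv2.COLOR_BGR2HSV)
m=((hsv[...,2]<60)).astype(np.uint8); m[:228]=0;m[278:]=0;m[:,:190]=0;m[:,245:]=0
c=max(cv2.findContours(m,0,1)[0],key=cv2.contourArea);r=cv2.minAreaRect(c);b=cv2.boxPoints(r)
print(r);print(np.array([onplane("top",*q,.024) for q in b]).round(4),onplane("top",*r[0],.024))
# heights: knob/handle
reg=(C[...,2]>.078)&(C[...,2]<.1);reg[:150]=0;reg[270:]=0;reg[:,:300]=0;reg[:,430:]=0
n,l,st,ce=cv2.connectedComponentsWithStats(reg.astype(np.uint8))
for i in range(1,n):
  if st[i,4]>5: print("high",st[i],C[l==i].mean(0).round(4),cv2.minAreaRect(np.argwhere(l==i)[:,::-1].astype(np.float32)))
# station base disc: circle of points z~.01-.07
sh=(C[...,2]>.055)&(C[...,2]<.075);sh[:150]=0;sh[270:]=0;sh[:,:300]=0;sh[:,430:]=0
q=C[sh];print("roof/shutter",len(q),q.min(0),q.max(0))
E
```

```text
365 210 [ 0.5397 -0.4081  0.066 ]
327 208 [ 0.5442 -0.3148  0.0894]
350 235 [ 0.4803 -0.3699  0.0635]
381 186 [ 0.5988 -0.4511  0.0572]
216 252 [ 0.4476 -0.038   0.0222]
263 205 [ 0.5658 -0.1572  0.0049]
205 205 [ 0.5682 -0.0092  0.0159]
300 240 [ 0.4738 -0.2502 -0.002 ]
((215.90567016601562, 252.16981506347656), (30.49403953552246, 31.04348373413086), 74.05460357666016)
[[ 0.4743  0.0102  0.024 ]
 [ 0.494  -0.0655  0.024 ]
 [ 0.4202 -0.0859  0.024 ]
 [ 0.4007 -0.0109  0.024 ]] [ 0.44713776 -0.03806443  0.024     ]
high [362 193  17  33 163] [ 0.539  -0.4158  0.0865] ((369.7764587402344, 209.09410095214844), (34.92512893676758, 4.947727203369141), 67.16634368896484)
high [326 206   5   5  21] [ 0.5448 -0.3166  0.0866] ((328.0, 208.0), (4.0, 4.0), 90.0)
roof/shutter 8113 [ 0.41443186 -0.54179956  0.05502358] [ 0.66440202 -0.29306639  0.07477355]
```

View pics/c1.png

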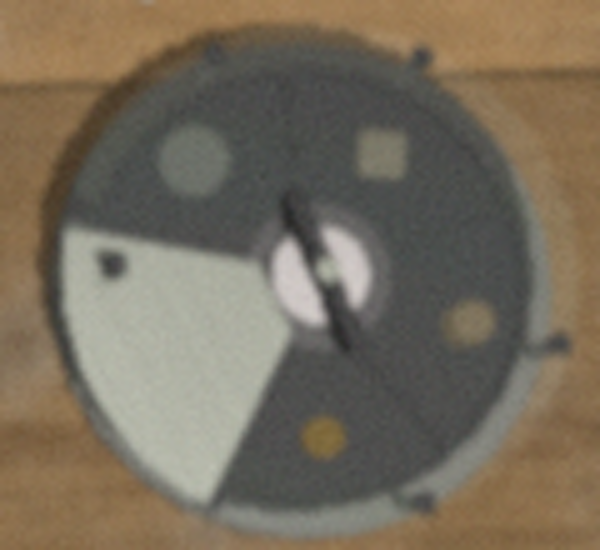

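```bash
cat >> h.py <<'E'
C0=np.array([.539,-.417])
def psi(s=None):
    s=s or readout.read_state(); return np.degrees(np.arctan2(s["tool_rot"][1,0],s["tool_rot"][0,0]))
def rows(*tg):
    "tg: (x,y,z,psi) -> tool rows"
    s=readout.read_state(); R=s["tool_rot"];p0=psi(s)
    for x,y,z,a in tg:
        d=R.T@(np.array([x,y,z])-s["eef_pos"])/.04; print([round(float(k),2) for k in d]+[round(float(-((a-p0+180)%360-180)/8),2)])
def st():
    s=readout.read_state(); print("t %.2f"%s["clock"],"p",s["eef_pos"].round(4),"psi %.1f"%psi(s),"F",s["wrist_force"].round(1),"w %.4f g %.1f"%(s["grip_width"],s["grasp_force"]),"q6 %.0f"%s["qpos"][5]);return s
def arc(r,z,a0,a1,n,off=0,c=C0):
    rows(*[(c[0]+r*np.cos(np.radians(a)),c[1]+r*np.sin(np.radians(a)),z,a+off) for a in np.linspace(a0,a1,n+1)[1:]])
E
python3 - <<'E'
from h import *
p=cv2.imread("pics/top0.png");d=np.load("pics/top0d.npy")
for nm,u,v,z in [("tile",381.2,186,.028),("disc",344,187.2,.03),("rod",398.8,219.6,.048),("stub",369.7,242.6,.046)]:
    X=onplane("top",u,v,z);r=X[:2]-C0;print(nm,X.round(4),np.hypot(*r),np.degrees(np.arctan2(r[1],r[0])))
for q in [(363,194),(374,224)]: print(onplane("top",*q,.0885))
a=np.array([onplane("top",305+u/5,155+v/5,.0885) for u,v in[(290,193),(347,350)]]);e=a[0]-a[1];print(a,np.degrees(np.arctan2(e[1],e[0])),np.hypot(*e[:2]))
# shutter edges by white mask
C=cloud("top",d);m=(p.min(2)>140)&(C[...,2]>.05);m[:195]=0;m[:,:312]=0;m[:,357:]=0;m[262:]=0
uv=np.argwhere(m);P=np.array([onplane("top",u,v,.066)[:2] for v,u in uv])-C0
an=np.degrees(np.arctan2(P[:,1],P[:,0]));rr=np.hypot(*P.T);k=(rr>60)&(rr<.13);an=an[(rr>.06)&(rr<.13)]
print(len(an),np.percentile(an,[0,1,5,50,95,99,100]))
rows((.545,-.317,.13,86.7))
E
```

```text
tile [ 0.6035 -0.4576  0.028 ] 0.07619101441000635 -32.188398732231974
disc [ 0.6026 -0.3639  0.03  ] 0.08282374881143986 39.84459922786131
rod [ 0.5159 -0.4923  0.048 ] 0.07880861535231876 -107.04611089626096
stub [ 0.4615 -0.4193  0.046 ] 0.07756778913920542 -178.28055255296627
[ 0.57561283 -0.40129067  0.0885    ]
[ 0.50354544 -0.42401828  0.0885    ]
[[ 0.57657282 -0.40133194  0.0885    ]
 [ 0.50116204 -0.42484743  0.0885    ]] 17.319149158137062 0.07899218204259328
1223 [ 77.69697289  78.6045295   81.92175147 115.75318997 147.03807193
 149.87642534 150.54835851]
[-15.72, -16.17, 1.88, 8.43]
```

```bash
sed -i 's/^C0=.*/C0=np.array([.539,-.4155])/' h.py
python3 -m handwheel '[[[-15.7,-16.2,0,8.4,40],[-15.7,-16.2,0,8.4,40],[-15.7,-16.2,0,8.4,40],[-15.7,-16.2,0,8.4,40],[-15.7,-16.2,0,8.4,40]]]' 20
python3 -c "
from h import *
st();rows((.545,-.316,.13,86.7))"
```

```text
clock: 0.6
eef_pos: [0.3401, 0.3004, 0.2044]
tool_rot: [[-0.355, 0.935, -0.0], [0.935, 0.355, -0.0], [-0.0, -0.0, -1.0]]
wrist_force: [1.7, -0.3, 0.9]
grip_width: 0.0397
grasp_force: 0.0
t 0.60 p [0.3401 0.3004 0.2044] psi 110.8 F [ 1.7 -0.3  0.9] w 0.0397 g 0.0 q6 16
[-16.22, -0.69, 1.87, 3.02]
```

```bash
python3 -m handwheel '[[[-16.2,-0.7,0,3,40],[-16.2,-0.7,0,3,40],[-16.2,-0.7,0,3,40],[-16.2,-0.7,0,3,40],[-16.2,-0.7,0,3,40]]]' >/dev/null
python3 -c "
from h import *
st();rows((.545,-.316,.13,86.7))"
```

```text
t 1.10 p [0.4201 0.0635 0.2048] psi 87.1 F [ 1.8  0.2 -0.2] w 0.0402 g 0.0 q6 7
[-9.32, 3.59, 1.87, 0.06]
```

```bash
python3 -m handwheel '[[[-9.3,3.6,0,0,40],[-9.3,3.6,0,0,40],[-9.3,3.6,0,0,40],[-9.3,3.6,0.5,0,40],[-9.3,3.6,1,0,40]]]' >/dev/null
python3 -c "
from h import *
st();rows((.545,-.316,.13,86.7))"
```

```text
t 1.60 p [ 0.4988 -0.1733  0.1924] psi 87.1 F [1.  0.5 0.1] w 0.0397 g 0.0 q6 -20
[-3.5, 1.33, 1.56, 0.05]
```

```bash
python3 -m handwheel '[[[-3.5,1.35,1.4,0,40],[-3.5,1.35,1.8,0,40],[-3.5,1.35,1.8,0,40],[-3.5,1.35,1.8,0,40],[-3.5,1.35,1.8,0,40]]]' >/dev/null
python3 -c "
from h import *
st();rows((.545,-.316,.070,86.7))
shot('scene','s1',(250,190,450,330))
print(proj('scene',(.545,-.316,.0885)))"
```

```text
t 2.10 p [ 0.5439 -0.3149  0.116 ] psi 87.0 F [-0.5  1.   0.5] w 0.0397 g 0.0 q6 -30
[-0.03, 0.04, 1.15, 0.04]
(np.float64(321.8781927836566), np.float64(220.9697257741629))
```

View pics/s1.png

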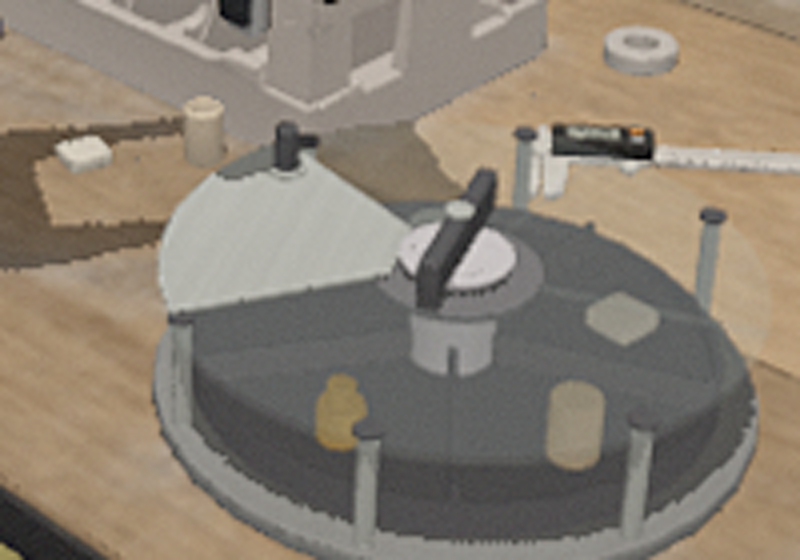

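The shutter knob stands where I computed it, at crop (285,145), which matches full-picture pixel (321,221). The gripper isn't where I expected it, so I'll look at the whole frame.

View pics/s1_full.png

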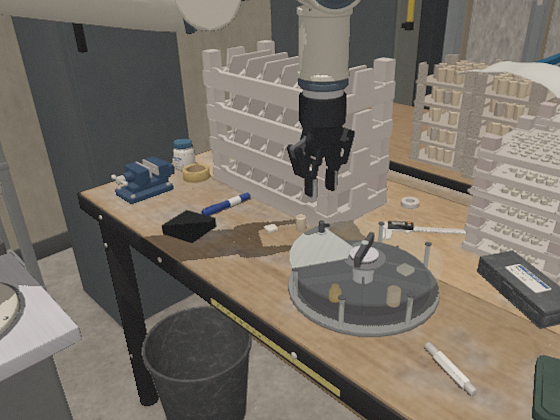

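The whole frame shows the open fingertips at about (310,190) and (335,186), above the knob. I'll check that height against the TCP.

```bash
python3 -c "
from h import *
s=st();print(proj('scene',s['eef_pos']))
R=s['tool_rot']
for k in (.02,.028): print(proj('scene',s['eef_pos']+R[:,1]*k),proj('scene',s['eef_pos']-R[:,1]*k))
d=np.load('pics/s1d.npy');C=cloud('scene',d)
for v in range(170,196,3): print(v,C[v,308].round(3),C[v,334].round(3))
"
```

```text
t 2.15 p [ 0.5445 -0.3137  0.1181] psi 87.1 F [ 0.2  0.  -0.1] w 0.0402 g 0.0 q6 -30
(np.float64(320.8781732115908), np.float64(205.83788987405484))
(np.float64(328.89814529726584), np.float64(202.3293079982313)) (np.float64(312.64399514365454), np.float64(209.4401827028626))
(np.float64(332.04801909468915), np.float64(200.9512994467413)) (np.float64(309.28841358014705), np.float64(210.90818440296812))
170 [ 0.501 -0.324  0.203] [ 0.566 -0.323  0.182]
173 [ 0.501 -0.324  0.197] [ 0.563 -0.326  0.178]
176 [ 0.501 -0.325  0.192] [ 0.564 -0.326  0.172]
179 [ 0.507 -0.318  0.183] [ 0.561 -0.328  0.168]
182 [ 0.512 -0.313  0.174] [ 0.562 -0.327  0.162]
185 [ 0.509 -0.316  0.171] [ 0.563 -0.327  0.156]
188 [ 0.51  -0.316  0.165] [ 0.563 -0.327  0.151]
191 [ 0.51  -0.315  0.159] [ 0.651 -0.253  0.09 ]
194 [ 0.51  -0.316  0.154] [ 0.652 -0.252  0.083]
```

```bash
python3 -c "
from h import *
p,d=shot('scene','s2');s=st();C=cloud('scene',d)
for v in range(176,216,3): print(v,[C[v,u].round(3).tolist() for u in (306,310,314,329,333,337)])
p,d=shot('top','t2',(270,130,430,270),5)
"
```

```text
t 2.20 p [ 0.545  -0.313   0.1197] psi 87.1 F [ 0.1 -1.1 -0.1] w 0.0399 g 0.0 q6 -30
176 [[0.497, -0.323, 0.193], [0.511, -0.319, 0.187], [0.513, -0.326, 0.189], [0.565, -0.313, 0.168], [0.562, -0.325, 0.172], [0.575, -0.323, 0.168]]
179 [[0.511, -0.31, 0.179], [0.51, -0.32, 0.182], [0.515, -0.324, 0.182], [0.562, -0.316, 0.164], [0.562, -0.325, 0.167], [0.576, -0.322, 0.162]]
182 [[0.51, -0.311, 0.174], [0.51, -0.32, 0.177], [0.517, -0.322, 0.175], [0.563, -0.315, 0.158], [0.56, -0.327, 0.163], [0.575, -0.323, 0.157]]
185 [[0.511, -0.31, 0.169], [0.511, -0.319, 0.171], [0.516, -0.323, 0.17], [0.564, -0.314, 0.152], [0.563, -0.324, 0.155], [0.658, -0.254, 0.101]]
188 [[0.511, -0.31, 0.163], [0.511, -0.319, 0.166], [0.517, -0.323, 0.165], [0.562, -0.316, 0.147], [0.565, -0.323, 0.149], [0.66, -0.253, 0.094]]
191 [[0.51, -0.311, 0.158], [0.509, -0.321, 0.161], [0.516, -0.324, 0.16], [0.638, -0.25, 0.094], [0.647, -0.253, 0.092], [0.659, -0.254, 0.088]]
194 [[0.518, -0.304, 0.147], [0.51, -0.32, 0.155], [0.516, -0.324, 0.154], [0.639, -0.25, 0.087], [0.649, -0.252, 0.084], [0.66, -0.253
[... 341 characters left out ...]
 -0.196, 0.048], [0.707, -0.146, 0.006], [0.643, -0.247, 0.064], [0.656, -0.246, 0.06], [0.666, -0.248, 0.057]]
206 [[0.636, -0.189, 0.04], [0.635, -0.202, 0.045], [0.638, -0.211, 0.047], [0.644, -0.246, 0.057], [0.654, -0.248, 0.054], [0.665, -0.249, 0.05]]
209 [[0.636, -0.19, 0.034], [0.636, -0.201, 0.037], [0.636, -0.212, 0.041], [0.643, -0.247, 0.051], [0.656, -0.247, 0.046], [0.667, -0.248, 0.043]]
212 [[0.638, -0.188, 0.025], [0.637, -0.2, 0.03], [0.636, -0.212, 0.034], [0.646, -0.244, 0.042], [0.653, -0.25, 0.041], [0.663, -0.252, 0.038]]
215 [[0.637, -0.189, 0.018], [0.638, -0.199, 0.022], [0.634, -0.214, 0.029], [0.643, -0.248, 0.038], [0.651, -0.251, 0.036], [0.659, -0.255, 0.034]]
```

View pics/t2.png

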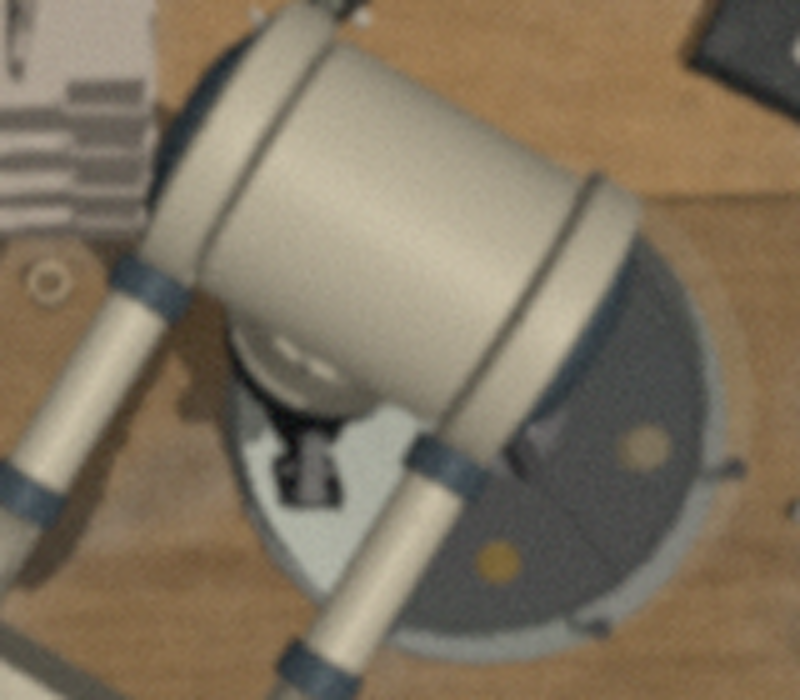

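The fingertips appear about 25 mm higher than the stated TCP while open. I'll descend slowly, watching the force, and close.

```bash
python3 -m handwheel '[[[0,-0.03,0.4,0,40],[0.0,-0.03,0.8,0,40],[0.05,-0.03,1.15,0,40],[0.05,-0.03,1.15,0,40],[0.05,-0.03,1.15,0,40]]]' >/dev/null
python3 -c "
from h import *
p,d=shot('scene','s3',(260,160,400,260),5);s=st();C=cloud('scene',d)
for v in range(196,230,2): print(v,[C[v,u].round(3).tolist() for u in (306,310,314,329,333)])
"
```

```text
t 2.80 p [ 0.5442 -0.3113  0.0742] psi 87.2 F [ 0.5 -0.2  0.4] w 0.0401 g 0.0 q6 -30
196 [[0.499, -0.322, 0.156], [0.509, -0.321, 0.152], [0.517, -0.323, 0.15], [-0.031, -0.832, 0.512], [0.565, -0.323, 0.133]]
198 [[0.498, -0.322, 0.153], [0.507, -0.323, 0.15], [0.515, -0.324, 0.147], [0.561, -0.317, 0.129], [0.566, -0.323, 0.129]]
200 [[0.498, -0.323, 0.15], [0.507, -0.323, 0.146], [0.517, -0.323, 0.142], [0.56, -0.319, 0.125], [0.564, -0.325, 0.126]]
202 [[0.508, -0.312, 0.138], [0.514, -0.316, 0.138], [0.518, -0.322, 0.138], [0.563, -0.317, 0.12], [0.565, -0.324, 0.122]]
204 [[0.512, -0.308, 0.132], [0.514, -0.317, 0.134], [0.519, -0.321, 0.133], [0.562, -0.317, 0.116], [0.565, -0.324, 0.117]]
206 [[0.51, -0.311, 0.13], [0.512, -0.318, 0.131], [0.518, -0.322, 0.13], [0.563, -0.316, 0.112], [0.567, -0.323, 0.113]]
208 [[-0.031, -0.832, 0.512], [0.514, -0.317, 0.127], [0.518, -0.322, 0.126], [0.561, -0.318, 0.109], [0.566, -0.323, 0.109]]
210 [[0.509, -0.312, 0.123], [0.514, -0.316, 0.122], [0.519, -0.321, 0.122], [0.563, -0.316, 0.104], [0.565, -0.324, 0.106]]
212 [[0.51, -0.311, 0
[... 388 characters left out ...]
0.315, 0.106], [0.519, -0.321, 0.107], [0.639, -0.251, 0.033], [0.649, -0.254, 0.031]]
220 [[0.635, -0.19, 0.008], [0.515, -0.315, 0.102], [0.637, -0.211, 0.015], [0.64, -0.25, 0.028], [0.65, -0.252, 0.025]]
222 [[0.638, -0.187, 0.0], [0.635, -0.202, 0.007], [0.637, -0.212, 0.01], [0.639, -0.251, 0.024], [0.651, -0.251, 0.019]]
224 [[0.63, -0.195, 0.002], [0.637, -0.2, 0.001], [0.635, -0.214, 0.007], [0.577, -0.305, 0.065], [0.585, -0.308, 0.063]]
226 [[0.627, -0.197, -0.001], [0.63, -0.206, 0.001], [0.636, -0.213, 0.001], [0.575, -0.307, 0.063], [0.58, -0.312, 0.062]]
228 [[0.621, -0.204, -0.001], [0.624, -0.212, 0.001], [0.545, -0.297, 0.067], [0.57, -0.311, 0.062], [0.573, -0.319, 0.064]]
```

View pics/s3.png

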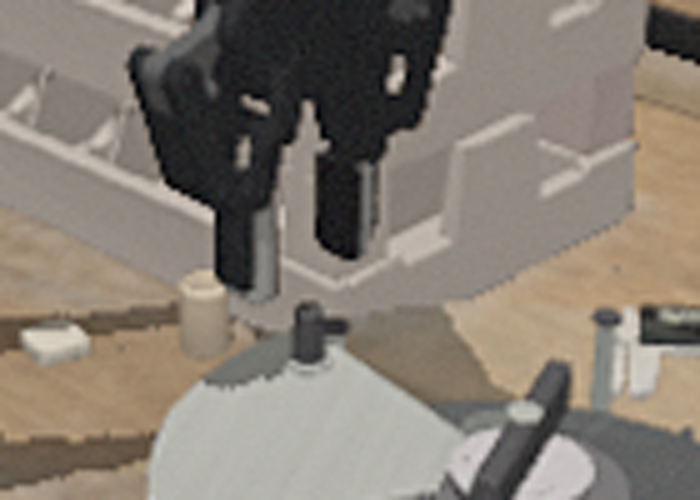

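```bash
python3 -m handwheel '[[[-0.1,0,0,0,26],[-0.1,0,0,0,26],[-0.1,0,0,0,26]]]' >/dev/null
cat >> h.py <<'E'
def tips(n="scene",img=None,z0=.07):
    "lowest cloud points near the tool axis"
    p,d=shot(n,"tip"); s=st(); C=cloud(n,d); e=s["eef_pos"]; q=(C-e)@s["tool_rot"]
    m=(abs(q[...,1])<.05)&(abs(q[...,0])<.016)&(q[...,2]>-.09)&(q[...,2]<.0)&(d>0)
    for sg in(-1,1):
        k=q[m&(q[...,1]*sg>0)]
        if len(k)>5: i=k[:,2]>np.percentile(k[:,2],85); print("finger",sg,"n",len(k),"tip z %.4f"%(e[2]-np.percentile(k[:,2],98)),"y range",np.percentile(k[i][:,1],[5,50,95]).round(4),"x",np.percentile(k[i][:,0],[5,95]).round(4))
E
python3 -c "
from h import *
tips();rows((.545,-.316,.06,86.7))"
```

```text
t 3.15 p [ 0.5442 -0.3157  0.0745] psi 87.1 F [0.1 1.  0.3] w 0.0259 g 0.0 q6 -30
finger -1 n 496 tip z 0.0784 y range [-0.0236 -0.0056 -0.0011] x [-0.0117  0.0025]
finger 1 n 467 tip z 0.0938 y range [0.0008 0.0115 0.017 ] x [-0.0122  0.0081]
[-0.01, 0.02, 0.36, 0.05]
```

```bash
python3 -m handwheel '[[[0,0.02,0.25,0,26],[0,0.02,0.45,0,26],[0,0.02,0.45,0,26]]]' >/dev/null
python3 -c "
from h import *
tips()"
python3 -m handwheel '[[[0,0,0,0,5],[0,0,0,0,5],[0,0,0,0,5],[0,0,0,0,5]]]' 25 >/dev/null
python3 -c "
from h import *
tips()"
```

```text
t 3.50 p [ 0.544  -0.3149  0.0543] psi 87.1 F [0.6 0.8 0.2] w 0.0260 g 0.0 q6 -30
finger -1 n 742 tip z 0.0654 y range [-0.047  -0.0272 -0.0052] x [-0.0145  0.0129]
finger 1 n 639 tip z 0.0616 y range [0.0218 0.035  0.0482] x [-0.013   0.0131]
t 3.95 p [ 0.5447 -0.3154  0.0559] psi 87.1 F [-0.5  0.4 -1.6] w 0.0096 g 24.3 q6 -30
finger -1 n 720 tip z 0.0656 y range [-0.0466 -0.0292 -0.0068] x [-0.0143  0.0133]
finger 1 n 516 tip z 0.0614 y range [0.0211 0.0338 0.047 ] x [-0.0143  0.0134]
```

```bash
python3 -c "
from h import *
arc(.1002,.056,86.9,122.5,5)"
```

```text
[-0.02, -0.32, -0.0, -0.86]
[-0.08, -0.62, -0.0, -1.75]
[-0.17, -0.92, -0.0, -2.64]
[-0.3, -1.2, -0.0, -3.53]
[-0.46, -1.47, -0.0, -4.42]
```

```bash
python3 -m handwheel '[[[-0.02,-0.32,0,-0.86,5],[-0.08,-0.62,0,-1.75,5],[-0.17,-0.92,0,-2.64,5],[-0.3,-1.2,0,-3.53,5],[-0.46,-1.47,0,-4.42,5]]]' >/dev/null
python3 -c "
from h import *
s=st();r=s['eef_pos'][:2]-C0;print(np.hypot(*r),np.degrees(np.arctan2(r[1],r[0])))
arc(.1002,.056,122.5,162.8,5)"
```

```text
t 4.45 p [ 0.4853 -0.3314  0.056 ] psi 122.8 F [ 4.3 -3.8 -5.3] w 0.0099 g 24.3 q6 -70
0.09979255066627599 122.58042875792349
[-0.01, -0.35, 0.0, -0.97]
[-0.08, -0.69, -0.0, -1.98]
[-0.2, -1.02, -0.0, -2.98]
[-0.37, -1.33, 0.0, -3.99]
[-0.58, -1.62, 0.0, -5.0]
```

```bash
python3 -m handwheel '[[[-0.01,-0.35,0,-0.97,5],[-0.08,-0.69,0,-1.98,5],[-0.2,-1.02,0,-2.98,5],[-0.37,-1.33,0,-3.99,5],[-0.58,-1.62,0,-5,5]]]' >/dev/null
python3 -m handwheel '[[[0,0,0,0,5],[0,0,0,0,5]]]' >/dev/null
python3 -c "
from h import *
s=st();r=s['eef_pos'][:2]-C0;print(np.hypot(*r),np.degrees(np.arctan2(r[1],r[0])))
arc(.1002,.056,163,167,1)"
```

```text
t 5.15 p [ 0.4456 -0.3818  0.056 ] psi 162.7 F [ 7.4 11.5 -1.9] w 0.0097 g 25.4 q6 -117
0.0993169371675214 160.16690998168897
[0.02, -0.3, -0.0, -0.54]
```

```bash
python3 -m handwheel '[[[0,0,0,0,34],[0,0,0,0,34],[0,0,-0.6,0,34],[0,0,-1.25,0,34],[0,0,-1.6,0,34]]]' >/dev/null
python3 -c "
from h import *
st();rows((.539,-.4155,.12,19))"
```

```text
t 5.65 p [ 0.4434 -0.3864  0.1232] psi 162.5 F [ 0.2 -0.3  0.3] w 0.0338 g 0.0 q6 -117
[-2.5, 0.03, 0.09, 17.93]
```

```bash
python3 -m handwheel '[[[-1,0,0,1,34],[-2,0,0,2,34],[-2.5,0,0,3,34],[-2.5,0,0,4,34],[-2.5,0,0,5,34]]]' >/dev/null
python3 -m handwheel '[[[0,0,0,1,34],[0,0,0,2,34],[0,0,0,3,34],[0,0,0,4,34],[0,0,0,5,34]]]' >/dev/null
python3 -m handwheel '[[[0,0,0,1,34],[0,0,0,2,34],[0,0,0,3,34],[0,0,0,4,34],[0,0,0,5,34]]]' >/dev/null
python3 -m handwheel '[[[0,0,0,1,34],[0,0,0,2,34],[0,0,0,2.9,34],[0,0,0,2.9,34]]]' >/dev/null
python3 -c "
from h import *
st();p,d=shot('scene','s4',(270,170,450,310),4)
rows((.539,-.4155,.059,19))
# handle direction from scene depth
C=cloud('scene',d);m=(C[...,2]>.076)&(C[...,2]<.094)&(np.hypot(C[...,0]-.539,C[...,1]+.4155)<.055)
P=C[m];print(len(P),P.mean(0));u,s,vt=np.linalg.svd(P[:,:2]-P[:,:2].mean(0),full_matrices=False);print(np.degrees(np.arctan2(vt[0,1],vt[0,0]))%180,s)
k=C[(C[...,2]>.078)&(C[...,2]<.094)&(np.hypot(C[...,0]-.445,C[...,1]+.386)<.025)];print('knob',len(k),k.mean(0) if len(k) else 0)
"
```

```text
t 7.55 p [ 0.5382 -0.4157  0.12  ] psi 19.2 F [ 1.1 -0.1  0.1] w 0.0341 g 0.0 q6 30
[0.02, 0.0, 1.53, 0.05]
268 [ 0.53132515 -0.42086632  0.08595901]
19.225746965744435 [0.41690903 0.04823713]
knob 64 [ 0.4416226  -0.38460554  0.08520164]
```

View pics/s4.png

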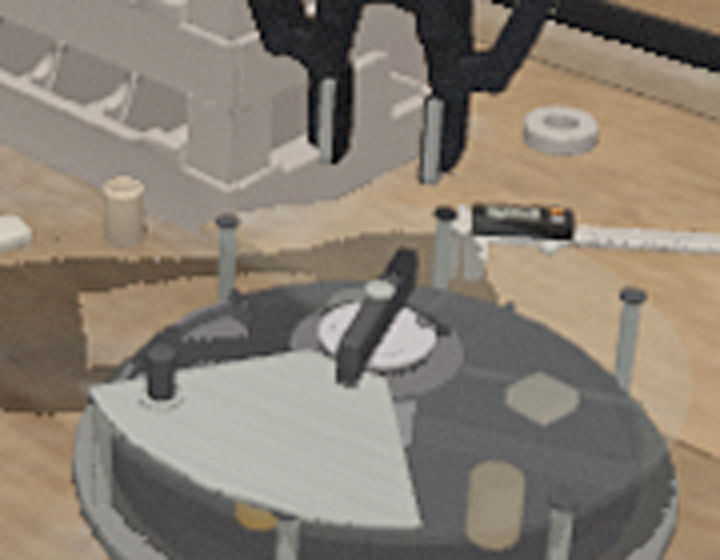

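The picture shows the shutter swung clear, with the knob at crop (160,370). The open fingers straddle the handle at (380,310). I'll descend and grip the handle.

```bash
python3 -m handwheel '[[[0,0,0.7,0,34],[0,0,1.2,0,34],[0,0,1.5,0,34],[0,0,1.5,0,5],[0,0,1.5,0,5]]]' >/dev/null
python3 -m handwheel '[[[0,0,0,0,5],[0,0,0,0,5],[0,0,0,0,5]]]' 40 >/dev/null
python3 -c "
from h import *
st()"
```

```text
t 8.40 p [ 0.5385 -0.4162  0.0602] psi 19.3 F [ 2.1 -5.5 -8.1] w 0.0075 g 38.8 q6 30
```

```bash
python3 -m handwheel '[[[0,0,0,-1,5],[0,0,0,-2,5],[0,0,0,-3,5],[0,0,0,-4,5],[0,0,0,-5,5]]]' | grep -E "force|pos"
python3 -c "
from h import *
st()"
python3 -m handwheel '[[[0,0,0,-1,5],[0,0,0,-2,5],[0,0,0,-3,5],[0,0,0,-4,5],[0,0,0,-5,5]]]' | grep -E "force|pos"
```

```text
eef_pos: [0.5391, -0.417, 0.0602]
wrist_force: [5.6, -7.6, -9.8]
grasp_force: 39.4
t 8.90 p [ 0.5391 -0.417   0.0602] psi 59.6 F [ 5.6 -7.6 -9.8] w 0.0072 g 39.4 q6 -10
eef_pos: [0.5402, -0.4173, 0.0602]
wrist_force: [8.7, -10.7, -11.7]
grasp_force: 39.1
```

```bash
python3 -m handwheel '[[[-0.04,0.03,0,-1,5],[-0.04,0.03,0,-2,5],[-0.04,0.03,0,-3,5],[-0.04,0.03,0,-4,5],[-0.04,0.03,0,-5,5]]]' | grep -E "force|pos"
python3 -m handwheel '[[[0,0,0,-1,5],[0,0,0,-2,5],[0,0,0,-3,5],[0,0,0,-3.2,5]]]' | grep -E "force|pos"
python3 -c "
from h import *
st();p,d=shot('scene','s5',(270,180,450,320),4)"
```

```text
eef_pos: [0.5412, -0.4168, 0.0602]
wrist_force: [6.4, -2.8, -8.7]
grasp_force: 39.7
eef_pos: [0.5416, -0.4161, 0.0602]
wrist_force: [7.2, -0.8, -8.5]
grasp_force: 39.3
t 10.30 p [ 0.5416 -0.4161  0.0602] psi 165.2 F [ 7.2 -0.8 -8.5] w 0.0076 g 39.3 q6 -116
```

View pics/s5.png

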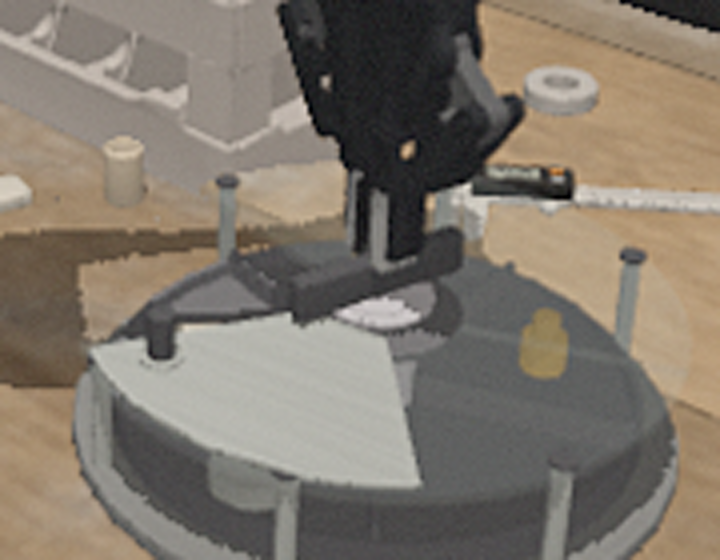

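The bar has turned to about 165°. The stub is at crop (543,345), and the tile should now be under the opening. I'll release, lift, move aside and look from above.

```bash
python3 -m handwheel '[[[0,0,0,0,34],[0,0,0,0,34],[0,0,-0.6,0,34],[0,0,-1.8,0,34],[0,0,-2.4,0,34]]]' >/dev/null
python3 -c "
from h import *
st();rows((.43,-.16,.16,165))"
```

```text
t 10.85 p [ 0.5404 -0.4173  0.1621] psi 164.9 F [-0.5 -0.5  1. ] w 0.0343 g 0.0 q6 -115
[4.34, 5.49, 0.02, -0.01]
```

```bash
python3 -m handwheel '[[[4.3,5.5,0,2,34],[4.3,5.5,0,2,34],[4.3,5.5,0,3,34],[4.3,5.5,0,4,34],[4.3,5.5,0,5,34]]]' >/dev/null
python3 -m handwheel '[[[1,0.9,0,0,34],[1,0.9,0,0,34]]]' >/dev/null
python3 -c "
from h import *
st();p,d=shot('top','t6',(300,150,430,260),5)"
```

```text
t 11.55 p [ 0.4493 -0.1286  0.1583] psi 125.2 F [ 0.5 -0.5 -0.4] w 0.0341 g 0.0 q6 -55
```

View pics/t6.png

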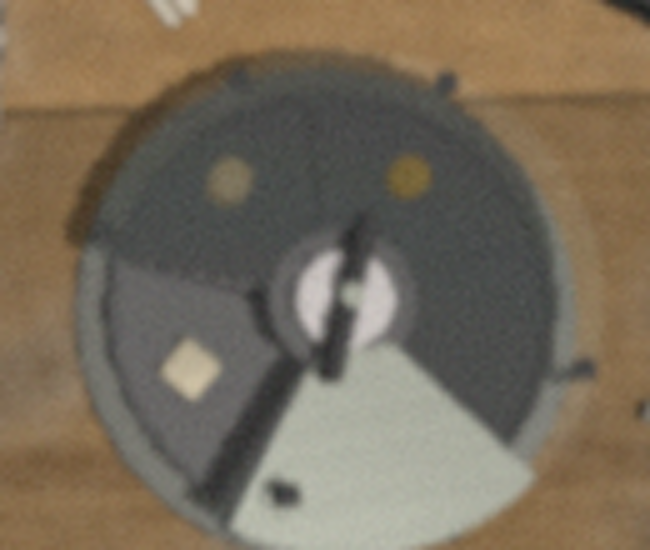

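The top view shows the tile at crop (190,370), which is pixel (338,224), centred in the uncovered opening and turned about 45°. The shutter is clear. I'll measure its centre and edges.

Run:
```python
from h import *
p=cv2.imread("pics/t6_full.png").astype(int)
m=(p.min(2)>125).astype(np.uint8);w=np.zeros_like(m);w[212:236,328:350]=1;m&=w
n,l,s,c=cv2.connectedComponentsWithStats(m);i=1+np.argmax(s[1:,4]);print(s[i],c[i])
# subpixel: upsample ROI
roi=cv2.resize(p[208:240,322:354].astype(np.float32).min(2),None,fx=8,fy=8,interpolation=cv2.INTER_CUBIC)
b=(roi>125).astype(np.uint8);k=max(cv2.findContours(b,0,1)[0],key=lambda k:cv2.contourArea(k))
r=cv2.minAreaRect(k);to=lambda q:((q[0]+.5)/8-.5+322,(q[1]+.5)/8-.5+208)
print(r[1],to(r[0]));bx=np.array([onplane("top",*to(q),.028)[:2] for q in cv2.boxPoints(r)])
print(bx.round(4),"c",bx.mean(0).round(4))
e=bx-np.roll(bx,1,0);print(np.hypot(*e.T).round(4),(np.degrees(np.arctan2(e[:,1],e[:,0]))%90).round(1))
q=bx.mean(0)-C0;print("rel",np.hypot(*q),np.degrees(np.arctan2(q[1],q[0])))
s=st();rows((*bx.mean(0),.12,115))
```

```text
[333 218  11  12  81] [337.7037037  223.65432099]
(74.1457290649414, 74.5427017211914) (337.7885456085205, 223.58548164367676)
[[ 0.5106 -0.3288]
 [ 0.5278 -0.3448]
 [ 0.512  -0.3616]
 [ 0.4949 -0.3456]] c [ 0.5113 -0.3452]
[0.023  0.0235 0.023  0.0234] [46.8 47.  46.6 46.9]
rel 0.07556373570404089 111.49105431479909
t 11.60 p [ 0.4495 -0.1304  0.1581] psi 125.2 F [-0.1 -0.3  1.3] w 0.0336 g 0.0 q6 -56
[-5.28, -1.83, 0.96, 1.27]
```

```bash
python3 -m handwheel '[[[-1.2,-0.4,0,0,30],[-2.4,-0.8,0,-0.7,30],[-3.6,-1.2,0,-1.45,30],[-4.8,-1.7,0.3,-1.45,30],[-5.28,-1.83,0.6,-1.45,30]]]' >/dev/null
python3 -m handwheel '[[[0,0,0,0,30],[0,0,0,0,30]]]' >/dev/null
python3 -c "
from h import *
tips();rows((.5113,-.3452,.045,136.8))"
```

```text
t 12.35 p [ 0.5096 -0.3486  0.1327] psi 136.5 F [-0.6  0.5 -0.1] w 0.0300 g 0.0 q6 -84
finger -1 n 412 tip z 0.1604 y range [-0.0304 -0.0246 -0.022 ] x [-0.0098  0.0104]
finger 1 n 39 tip z 0.1630 y range [0.0106 0.0131 0.0134] x [0.0098 0.0115]
[0.03, 0.09, 2.19, -0.04]
```

```bash
python3 -m handwheel '[[[0.03,0.09,1,0,30],[0.03,0.09,1.6,0,30],[0.03,0.09,2.1,0,30],[0.03,0.09,2.4,0,30],[0.03,0.09,2.4,0,30]]]' >/dev/null
python3 -c "
from h import *
st()
p,d=shot('scene','x');s=readout.read_state();C=cloud('scene',d);e=s['eef_pos'];q=(C-e)@s['tool_rot']
for zlo in np.arange(-.09,.03,.006):
  m=(abs(q[...,0])<.03)&(abs(q[...,1])<.06)&(q[...,2]>=zlo)&(q[...,2]<zlo+.006)
  k=q[m];print('z %.3f'%(e[2]-zlo-.003),len(k),np.percentile(k[:,1],[1,25,50,75,99]).round(3) if len(k) else '')
rows((.5113,-.3452,.02,136.8))"
```

```text
t 12.85 p [ 0.5109 -0.3435  0.0352] psi 136.6 F [-0.4 -0.4  0.5] w 0.0298 g 0.0 q6 -84
z 0.124 23 [-0.055 -0.053 -0.052 -0.037  0.014]
z 0.118 64 [-0.052 -0.048 -0.046 -0.044 -0.012]
z 0.112 43 [-0.051 -0.049 -0.047 -0.046 -0.026]
z 0.106 4 [-0.046 -0.046 -0.035 -0.025 -0.024]
z 0.100 17 [-0.032 -0.031 -0.03  -0.028  0.017]
z 0.094 38 [-0.033 -0.03  -0.028 -0.025  0.016]
z 0.088 44 [-0.032 -0.03  -0.029 -0.024 -0.   ]
z 0.082 40 [-0.033 -0.03  -0.028 -0.024  0.014]
z 0.076 42 [-0.032 -0.029 -0.028 -0.024  0.013]
z 0.070 78 [-0.06  -0.057 -0.051 -0.027  0.015]
z 0.064 116 [-0.06  -0.054 -0.024  0.038  0.059]
z 0.058 10 [0.03  0.034 0.037 0.04  0.044]
z 0.052 0 
z 0.046 0 
z 0.040 0 
z 0.034 25 [0.036 0.043 0.049 0.053 0.058]
z 0.028 71 [0.003 0.012 0.032 0.041 0.058]
z 0.022 191 [0.012 0.027 0.034 0.04  0.058]
z 0.016 1 [0.03 0.03 0.03 0.03 0.03]
z 0.010 1 [0.045 0.045 0.045 0.045 0.045]
[-0.01, -0.02, 0.42, -0.03]
```

```bash
python3 -m handwheel '[[[-0.01,-0.02,0.3,0,30],[-0.01,-0.02,0.6,0,30],[-0.01,-0.02,0.6,0,30]]]' >/dev/null
python3 -c "
from h import *
st()"
python3 -m handwheel '[[[0,0,0.1,0,30],[0,0,0.2,0,30],[0,0,0.2,0,30]]]' >/dev/null
python3 -c "
from h import *
st();rows((.5113,-.3452,.000,136.8))"
```

```text
t 13.20 p [ 0.5102 -0.3449  0.0098] psi 136.5 F [ 0.1 -0.6 -0.3] w 0.0300 g 0.0 q6 -84
t 13.50 p [ 0.511  -0.3455  0.0035] psi 136.5 F [-0.3  0.9  0.6] w 0.0299 g 0.0 q6 -84
[-0.0, 0.01, 0.09, -0.04]
```

```bash
for i in 1; do python3 -m handwheel '[[[0,0,0.05,0,30],[0,0,0.09,0,30],[0,0,0.09,0,30]]]' | grep -E "pos|wrist"; done
python3 -m handwheel '[[[0,0,0,0,10],[0,0,0,0,10],[0,0,0,0,10],[0,0,0,0,10]]]' 30
python3 -c "
from h import *
st()"
```

```text
eef_pos: [0.5111, -0.3455, 0.0003]
wrist_force: [0.5, 0.2, 0.1]
clock: 14.2
eef_pos: [0.5113, -0.3457, 0.0007]
tool_rot: [[-0.725, 0.688, 0.0], [0.688, 0.725, -0.0], [-0.0, 0.0, -1.0]]
wrist_force: [-0.9, 0.4, 0.8]
grip_width: 0.0207
grasp_force: 29.6
t 14.20 p [ 0.5113 -0.3457  0.0007] psi 136.5 F [-0.9  0.4  0.8] w 0.0207 g 29.6 q6 -84
```

Width 20.7 mm at 30 N fits the 23 mm tile, given the roughly 2.4 mm bias seen on the knob and bar. I'll lift.

```bash
python3 -m handwheel '[[[0,0,0,0,10],[0,0,-0.2,0,10],[0,0,-0.6,0,10],[0,0,-1.2,0,10],[0,0,-2.2,0,10]]]' 40 | grep -E "width|grasp|pos"
python3 -m handwheel '[[[0,0,-1,0,10],[0,0,-2,0,10],[0,0,-2,0,10]]]'  | grep -E "width|grasp|pos"
python3 - <<'E'
from h import *
s=st()
p,d=shot('scene','g');C=cloud('scene',d);e=s['eef_pos'];q=(C-e)@s['tool_rot']
m=(abs(q[...,0])<.02)&(abs(q[...,1])<.0115)&(q[...,2]>-.045)&(q[...,2]<-.005)
k=q[m];pc=p[m];w=pc.min(1)>140;print(len(k),w.sum(),pc[w].mean(0) if w.sum() else 0)
if w.sum(): print("tile z",np.percentile(e[2]-k[w][:,2],[2,50,98]).round(4),"y",np.percentile(k[w][:,1],[2,98]).round(4),"x",np.percentile(k[w][:,0],[2,98]).round(4))
rows((.447,-.038,.13,136.5))
for a in (14.5,104.5,-75.5): print(a)
E
```

```text
eef_pos: [0.51, -0.3447, 0.0878]
grip_width: 0.0201
grasp_force: 39.1
eef_pos: [0.5134, -0.3473, 0.1787]
grip_width: 0.0202
grasp_force: 39.1
t 15.00 p [ 0.5134 -0.3473  0.1787] psi 136.5 F [ 0.5 -0.5  0.8] w 0.0202 g 39.1 q6 -84
26 4 [156.25 170.25 178.  ]
tile z [0.205  0.2057 0.2064] y [-0.0103 -0.0001] x [0.0122 0.0129]
[6.51, 4.47, 1.06, 0.0]
14.5
104.5
-75.5
```

```bash
python3 -m handwheel '[[[1,0.7,0,0,10],[2,1.4,0,0,10],[3,2.1,0,0,10],[4,2.75,0,0,10],[5,3.45,0,0,10]]]' | grep -E "grasp|pos"
python3 -m handwheel '[[[1,0.7,0,0,10],[1.5,1.02,0.4,0,10],[1.5,1.02,1.06,0,10],[1.5,1.02,1.06,0,10]]]'  | grep -E "grasp|pos"
python3 - <<'E'
from h import *
st();rows((.447,-.038,.03,136.5),(.447,-.038,.006,136.5))
E
```

```text
eef_pos: [0.4598, -0.1061, 0.1676]
grasp_force: 39.2
eef_pos: [0.4433, -0.0358, 0.122]
grasp_force: 39.2
t 15.95 p [ 0.4433 -0.0358  0.122 ] psi 136.6 F [-0.3 -1.2 -0.1] w 0.0200 g 39.2 q6 -56
[-0.12, 0.03, 2.3, 0.01]
[-0.12, 0.04, 2.9, 0.01]
```

```bash
python3 -m handwheel '[[[-0.05,0.02,1,0,10],[-0.05,0.02,1.8,0,10],[-0.05,0.02,2.3,0,10],[-0.05,0.02,2.6,0,10],[-0.05,0.02,2.6,0,10]]]' | grep -E "wrist|pos"
python3 - <<'E'
from h import *
st();rows((.447,-.038,.006,136.5))
E
```

```text
eef_pos: [0.4467, -0.038, 0.0209]
wrist_force: [0.0, -0.0, -0.5]
t 16.45 p [ 0.4467 -0.038   0.0209] psi 136.5 F [ 0.  -0.  -0.5] w 0.0200 g 39.2 q6 -56
[-0.01, 0.01, 0.37, -0.01]
```

```bash
python3 -m handwheel '[[[0,0,0.2,0,10],[0,0,0.32,0,10],[0,0,0.32,0,10]]]' | grep -E "wrist|pos"
python3 -m handwheel '[[[0,0,0.04,0,10],[0,0,0.07,0,10],[0,0,0.07,0,10]]]' | grep -E "wrist|pos"
```

```text
eef_pos: [0.4477, -0.0378, 0.0093]
wrist_force: [0.1, 0.2, -0.5]
eef_pos: [0.4477, -0.0377, 0.0066]
wrist_force: [-0.4, -0.2, 0.4]
```

```bash
python3 -m handwheel '[[[0,0,0.03,0,10],[0,0,0.03,0,10]]]' | grep -E "wrist|pos"
python3 -m handwheel '[[[0,0,0.025,0,10],[0,0,0.025,0,10]]]' | grep -E "wrist|pos"
```

```text
eef_pos: [0.4476, -0.0377, 0.0052]
wrist_force: [0.5, -0.1, -0.1]
eef_pos: [0.4478, -0.0377, 0.0047]
wrist_force: [-1.6, 0.7, 2.4]
```

```bash
python3 -m handwheel '[[[0,0,0,0,30],[0,0,0,0,30],[0,0,0,0,30],[0,0,-0.4,0,30],[0,0,-1.2,0,30]]]' | grep -E "wrist|pos|width"
python3 -m handwheel '[[[0,0,-1.2,0,30],[0,0,-2.4,0,30],[0,0,-2.4,0,30]]]' | grep -E "wrist|pos|width"
python3 - <<'E'
from h import *
p,d=shot('scene','b');C=cloud('scene',d)
m=(p.min(2)>135)&(np.hypot(C[...,0]-.447,C[...,1]+.038)<.05)&(C[...,2]>.015)&(C[...,2]<.05)
k=C[m];print(len(k),np.percentile(k,[2,50,98],axis=0).round(4) if len(k) else 0)
st();rows((.4446,-.384,.14,160),(.3,-.2,.16,160))
E
```

```text
eef_pos: [0.4456, -0.0374, 0.0498]
wrist_force: [1.4, -0.7, 1.0]
grip_width: 0.0299
eef_pos: [0.4508, -0.0382, 0.1563]
wrist_force: [-0.5, 0.7, 0.2]
grip_width: 0.0301
78 [[ 0.431  -0.0518  0.0265]
 [ 0.4419 -0.0409  0.0321]
 [ 0.4546 -0.0289  0.0338]]
t 18.30 p [ 0.4497 -0.038   0.1526] psi 136.5 F [-0.1  1.2 -0.5] w 0.0300 g 0.0 q6 -56
[-5.86, -6.36, 0.32, -2.94]
[-0.07, -5.51, -0.21, -2.94]
```

The tile lies flat with its top at z ≈ 0.032, near the centre of the block. Next is closing the shutter.

```bash
python3 -m handwheel '[[[-0.85,-0.92,0,-1,26],[-1.7,-1.85,0,-2,26],[-2.55,-2.75,0,-2.94,26],[-3.4,-3.7,0,-2.94,26],[-4.25,-4.6,0,-2.94,26]]]' | grep pos
python3 - <<'E'
from h import *
st();rows((.4446,-.384,.13,160))
E
```

```text
eef_pos: [0.4437, -0.2706, 0.1465]
t 18.80 p [ 0.4437 -0.2706  0.1465] psi 160.1 F [ 1.1  1.1 -0.4] w 0.0261 g 0.0 q6 -105
[-0.99, -2.66, 0.41, 0.01]
```

```bash
python3 -m handwheel '[[[-0.4,-1,0,0,26],[-0.8,-2,0,0,26],[-0.99,-2.6,0.2,0,26],[-0.99,-2.6,0.4,0,26],[-0.99,-2.6,0.4,0,26]]]' | grep pos
python3 - <<'E'
from h import *
st();rows((.4450,-.383,.056,160))
E
```

```text
eef_pos: [0.4451, -0.3796, 0.1287]
t 19.30 p [ 0.4451 -0.3796  0.1287] psi 160.0 F [0.2 0.2 0.6] w 0.0261 g 0.0 q6 -114
[-0.04, -0.09, 1.82, -0.0]
```

```bash
python3 -m handwheel '[[[-0.02,-0.05,0.8,0,26],[-0.02,-0.05,1.2,0,26],[-0.02,-0.05,1.6,0,26],[-0.02,-0.05,1.81,0,26],[-0.02,-0.05,1.81,0,26]]]' | grep -E "pos|wrist"
python3 -m handwheel '[[[0,0,0,0,5],[0,0,0,0,5],[0,0,0,0,5],[0,0,0,0,5]]]' 25 |grep -E "pos|wrist|width|grasp"
python3 - <<'E'
from h import *
s=st();r=s['eef_pos'][:2]-C0;a=np.degrees(np.arctan2(r[1],r[0]));print(np.hypot(*r),a)
arc(.1,s['eef_pos'][2],a,a-38,5)
E
```

```text
eef_pos: [0.4458, -0.3816, 0.0584]
wrist_force: [0.6, 0.7, -0.2]
eef_pos: [0.4468, -0.3822, 0.0607]
wrist_force: [0.7, 4.7, 1.3]
grip_width: 0.008
grasp_force: 24.9
t 20.20 p [ 0.4468 -0.3822  0.0607] psi 160.0 F [0.7 4.7 1.3] w 0.0080 g 24.9 q6 -114
0.09799582231846633 160.14838612208106
[0.03, 0.33, 0.0, 0.94]
[-0.04, 0.66, 0.0, 1.89]
[-0.14, 0.97, 0.0, 2.84]
[-0.29, 1.27, 0.0, 3.79]
[-0.48, 1.54, 0.0, 4.74]
```

```bash
python3 -m handwheel '[[[0,0.33,0,0.94,5],[-0.06,0.66,0,1.89,5],[-0.16,0.96,0,2.84,5],[-0.31,1.26,0,3.79,5],[-0.5,1.53,0,4.74,5]]]' |grep -E "pos|wrist|width|grasp"
python3 - <<'E'
from h import *
s=st();r=s['eef_pos'][:2]-C0;a=np.degrees(np.arctan2(r[1],r[0]));print(np.hypot(*r),a)
arc(.1,s['eef_pos'][2],a,85.5,5)
E
```

```text
eef_pos: [0.486, -0.3327, 0.0608]
wrist_force: [-1.8, -0.4, 0.7]
grip_width: 0.0079
grasp_force: 24.8
t 20.70 p [ 0.486  -0.3327  0.0608] psi 121.7 F [-1.8 -0.4  0.7] w 0.0079 g 24.8 q6 -69
0.09830464646309665 122.62961065522757
[0.03, 0.32, -0.0, 0.82]
[-0.03, 0.64, -0.0, 1.75]
[-0.13, 0.95, -0.0, 2.67]
[-0.27, 1.24, -0.0, 3.6]
[-0.44, 1.52, -0.0, 4.53]
```

```bash
python3 -m handwheel '[[[0.01,0.32,0,0.82,5],[-0.04,0.64,0,1.75,5],[-0.14,0.95,0,2.67,5],[-0.28,1.24,0,3.6,5],[-0.45,1.52,0,4.53,5]]]' |grep -E "pos|wrist|width|grasp"
python3 -m handwheel '[[[0,0,0,0,5],[0,0,0,0,5],[0,0,0,0,5]]]' |grep -E "pos|wrist|width|grasp"
python3 - <<'E'
from h import *
s=st();r=s['eef_pos'][:2]-C0;a=np.degrees(np.arctan2(r[1],r[0]));print(np.hypot(*r),a)
arc(.1,s['eef_pos'][2],a,a-4,2)
E
```

```text
eef_pos: [0.5474, -0.3168, 0.0608]
wrist_force: [-2.2, -4.6, 0.9]
grip_width: 0.0079
grasp_force: 24.7
eef_pos: [0.547, -0.3167, 0.0608]
wrist_force: [-0.4, -6.0, 0.8]
grip_width: 0.008
grasp_force: 24.8
t 21.50 p [ 0.547  -0.3167  0.0608] psi 86.0 F [-0.4 -6.   0.8] w 0.0080 g 24.8 q6 -29
0.09913179329754376 85.38273291557826
[0.02, 0.09, 0.0, 0.32]
[0.01, 0.17, 0.0, 0.57]
```

```bash
python3 -m handwheel '[[[0.02,0.05,0,0.15,5],[0.02,0.09,0,0.3,5],[0.02,0.09,0,0.3,5],[0.02,0.09,0,0.3,5]]]' |grep -E "pos|wrist|width|grasp"
```

```text
eef_pos: [0.5496, -0.3169, 0.0608]
wrist_force: [-2.0, -6.3, 1.1]
grip_width: 0.0079
grasp_force: 24.9
```

```bash
python3 -m handwheel '[[[0,0,0,0,28],[0,0,0,0,28],[0,0,0,0,28],[0,0,-0.6,0,28],[0,0,-1.6,0,28]]]' |grep -E "pos|wrist"
cat >> h.py <<'E'
def knob(d):
    C=cloud('scene',d);m=(C[...,2]>.074)&(C[...,2]<.092)&(np.hypot(C[...,0]-.545,C[...,1]+.316)<.03);m[:200]=0
    k=C[m];print('knob',len(k),k.mean(0).round(4) if len(k) else 0)
def shut(p,d):
    # bright shutter pixel angles
    C=cloud('scene',d);q=C[...,:2]-C0;r=np.hypot(q[...,0],q[...,1]);m=(p.min(2)>150)&(abs(C[...,2]-.066)<.008)&(r>.06)&(r<.12)
    a=np.degrees(np.arctan2(q[...,1],q[...,0]))[m];print('shutter',len(a),np.percentile(a%360,[1,5,50,95,99]).round(1))
E
python3 - <<'E'
from h import *
d0=np.load("pics/scene0d.npy");p0=cv2.imread("pics/scene0.png");knob(d0);shut(p0,d0)
p,d=shot('scene','k1');knob(d);shut(p,d);st()
E
```

```text
eef_pos: [0.5489, -0.3128, 0.1202]
wrist_force: [0.0, 0.1, 0.2]
knob 59 [ 0.541  -0.3188  0.0835]
shutter 1308 [  6.   12.9 118.5 150.9 152.9]
knob 65 [ 0.5452 -0.3188  0.083 ]
shutter 1288 [  4.6  12.3 116.8 149.1 159.6]
t 22.45 p [ 0.5521 -0.3148  0.1316] psi 83.5 F [-0.7 -0.   7.4] w 0.0281 g 0.0 q6 -26
```

Run:
```python
from h import *
from scipy.optimize import least_squares
px=[(305+u/5,155+v/5) for u,v in[(215,48),(422,55),(563,345),(425,500)]]
px2=[(300+u/5,150+v/5) for u,v in[(237,76),(447,80),(583,369)]]
st4=np.array([90,40,320,270])
for P,S in((px,st4),(px2,st4[:3])):
  for z in(.06,.066):
    X=np.array([onplane("top",u-.4,v-.4,z)[:2] for u,v in P])
    f=lambda t:np.ravel(np.c_[t[0]+t[3]*np.cos(np.radians(S+t[2])),t[1]+t[3]*np.sin(np.radians(S+t[2]))]-X)
    r=least_squares(f,[.539,-.4155,-65,.12],x_scale=[.01,.01,5,.01]);print(z,r.x.round(4),(f(r.x)*1e3).round(1))
    q=X-np.array([.5395,-.4165]);print(np.hypot(*q.T).round(4),(np.degrees(np.arctan2(q[:,1],q[:,0]))-S+180)%360-180)
```

```text
0.06 [  0.5421  -0.4172 -67.7541   0.1209] [-0.8 -0.   0.6 -1.   1.1  0.8 -1.   0.2]
[0.1239 0.1225 0.1218 0.1179] [-68.62586509 -67.19037765 -66.88194056 -66.70310127]
0.066 [  0.5415  -0.4161 -67.7541   0.1202] [-0.8 -0.   0.6 -1.   1.1  0.8 -1.   0.2]
[0.1229 0.1208 0.1203 0.1175] [-68.068306   -66.89248358 -67.31625894 -67.28994965]
0.06 [  0.5415  -0.4157 -67.8074   0.1209] [ 0.1 -0.2 -0.   0.4 -0.1 -0.1]
[0.1231 0.1225 0.1194] [-67.71410956 -67.19037765 -66.96293649]
0.066 [  0.5409  -0.4147 -67.8074   0.1202] [ 0.1 -0.2 -0.   0.4 -0.1 -0.1]
[0.1222 0.1208 0.1179] [-67.15150153 -66.89248358 -67.40667689]
```

Fitting the posts gives a station yaw of −67.7° and a centre at (0.5415, −0.416). The knob is therefore still about 1° short of shut. I'll re-grip it and push it to the stop.

```bash
sed -i 's/^C0=.*/C0=np.array([.5415,-.416])/' h.py
python3 - <<'E'
from h import *
st();rows((.5496,-.317,.056,84.5))
E
```

```text
t 22.45 p [ 0.5521 -0.3148  0.1316] psi 83.5 F [-0.7 -0.   7.4] w 0.0281 g 0.0 q6 -26
[-0.06, -0.07, 1.89, -0.12]
```

```bash
python3 -m handwheel '[[[-0.03,-0.03,0.6,0,28],[-0.03,-0.03,1.2,0,28],[-0.03,-0.03,1.6,0,28],[-0.03,-0.03,1.75,0,28],[-0.03,-0.03,1.75,0,28]]]' |grep -E "pos|wrist"
python3 -m handwheel '[[[0,0,0,0,5],[0,0,0,0,5],[0,0,0,0,5],[0,0,0,0,5]]]' 25 |grep -E "pos|wrist|width|grasp"
```

```text
eef_pos: [0.5489, -0.3149, 0.0527]
wrist_force: [0.3, 0.5, 0.1]
eef_pos: [0.5497, -0.3157, 0.0552]
wrist_force: [-2.3, 0.3, 3.7]
grip_width: 0.0093
grasp_force: 24.6
```

```bash
python3 -m handwheel '[[[0,0.05,0,0.1,5],[0,0.08,0,0.2,5],[0,0.08,0,0.2,5],[0,0.08,0,0.2,5]]]' |grep -E "pos|wrist|width|grasp"
```

```text
eef_pos: [0.5498, -0.3157, 0.055]
wrist_force: [-13.8, 3.3, 9.3]
grip_width: 0.0094
grasp_force: 25.4
```

The force rose to 14 N with no movement, so the shutter is at its shut stop. I'll release, retreat and verify.

```bash
python3 -m handwheel '[[[0,-0.06,0,0,28],[0,-0.06,0,0,28],[0,-0.06,0,0,28],[0,-0.06,-0.6,0,28],[0,-0.06,-1.6,0,28]]]' |grep -E "pos|wrist"
python3 -m handwheel '[[[1,0,-0.8,0,28],[2,0,-1.2,0,28],[3,-0.5,-1.2,0,28],[4,-1,-1.2,0,28],[4,-1,-1.2,0,28]]]' |grep -E "pos|wrist"
python3 - <<'E'
from h import *
p,d=shot('scene','k2');knob(d);C=cloud('scene',d)
m=(p.min(2)>135)&(np.hypot(C[...,0]-.447,C[...,1]+.038)<.06)&(C[...,2]>.015)&(C[...,2]<.05)
print(m.sum(),np.percentile(C[m],[2,50,98],axis=0).round(4))
m=(p.min(2)>135)&(np.hypot(C[...,0]-.566,C[...,1]+.157)<.03)&(C[...,2]<.03);print("spare",C[m].mean(0).round(4))
p0=cv2.imread("pics/scene0.png");C=cloud('scene',np.load("pics/scene0d.npy"));m=(p0.min(2)>135)&(np.hypot(C[...,0]-.566,C[...,1]+.157)<.03)&(C[...,2]<.03);print("spare0",C[m].mean(0).round(4))
st()
E
```

```text
eef_pos: [0.5488, -0.3143, 0.1142]
wrist_force: [0.5, -0.3, -0.1]
eef_pos: [0.5328, -0.1468, 0.1666]
wrist_force: [0.9, 0.1, 0.8]
knob 64 [ 0.5452 -0.3187  0.0829]
3 [[ 0.4304 -0.0525  0.0266]
 [ 0.4311 -0.0397  0.0275]
 [ 0.4426 -0.0379  0.0299]]
spare [ 0.5615 -0.1586  0.0076]
spare0 [ 0.5613 -0.1586  0.008 ]
t 24.80 p [ 0.5333 -0.1491  0.1664] psi 82.1 F [ 0.5 -1.  -0.3] w 0.0280 g 0.0 q6 -11
```

Run:
```python
from h import *
for n in("scene","top"):
    p,d=shot(n,'e'+n);C=cloud(n,d);r=np.hypot(C[...,0]-.447,C[...,1]+.038)
    m=(p.min(2)>80)&(r<.04)&(C[...,2]>.02)&(C[...,2]<.045);print(n,m.sum(),np.percentile(C[m],[2,50,98],axis=0).round(4) if m.sum() else 0, p[m].mean(0) if m.sum() else 0)
    for nm,X in(("tile",(.447,-.038,.032)),): u,v=map(round,proj(n,np.array(X)));print(u,v,p[v,u],C[v,u])
```

```text
scene 104 [[ 0.4304 -0.053   0.0237]
 [ 0.4422 -0.0418  0.0318]
 [ 0.4563 -0.0248  0.0339]] [113.60576923 125.75       132.60576923]
190 217 [112 124 131] [ 0.44545932 -0.03991098  0.03344911]
top 56 [[ 0.4375 -0.0487  0.0272]
 [ 0.4475 -0.039   0.0301]
 [ 0.4575 -0.0291  0.0348]] [ 87.55357143 102.03571429 108.64285714]
215 252 [ 91 105 112] [ 0.44749232 -0.03688144  0.03015088]
```

The tile is still centred on the block and was only in the arm's shadow. The shutter is at its stop and the arm is clear, so I'll hand in.

```bash
python3 -c "
from rig import robot
print(robot.hand_in())"
```

```text
the job is handed in; nothing more can be done
None
```

I handed the job in at about 25 s: the white tile lies flat near the centre of the block, released, and the shutter is back at its shut stop; the other pieces stayed in the carousel, the spare tile has not moved, and I did not re-measure the pen.

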